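# Hold the sharpener's carriage out at its short-pencil ring

## Robot

A 7-joint arm with a two-finger parallel gripper is mounted at the origin on the work surface. World frame = base frame: x ahead of the robot, y to its left, z up, the work surface at z = 0. Lengths are in m, angles in rad, forces in N, time in s.
With the tool pointing down it reaches from about 0.4 to 0.85 m from the base axis. Payload 4.5 kg.
Tool frame: the origin (TCP) lies on the centre line of the jaws, within the pads' length; the fingertips stand 17 mm ahead of it and the grasp point (between the pads) lies 2 mm behind it (r.tip_reach is the distance from the TCP to the fingertips, in m); z points along the fingers, y is the line along which they close (so a half turn about z gives the same grasp; the last joint's range is limited). The gripper opens to 88 mm and grips with 3 to 60 N. Pads are 18 mm wide; open, the fingers measure 123 mm over their backs; the gripper's body (75 mm by 187 mm) begins 45 mm behind the grasp point.
Start: joints at [-1.106, 0.689, -0.195, 1.565, 0.157, 0.902, -0.215], TCP at [0.261, 0.568, 0.256] pointing down, gripper open.
Joint ranges: [-3.01, 3.01], [-0.46, 2.08], [-1.47, 1.51], [0.13, 2.56], [-1, 4.14], [0.04, 2.09], [-2.66, 2.66]. Speed limits (rad/s): [2.57, 2.57, 3.14, 3.14, 3.14, 3.14, 3.14].

## Interface

Orientations are given as a unit quaternion [x, y, z, w].
In Python, from plant import r gives the robot as it stands.
- The arm moves only by the tool step_arm, never from a script. Its argument "steps" is a list of rows, each a list of 7 numbers: the shift along the tool's x, y, z in cm, then the turn, a rotation vector about the tool's x, y, z in degrees, then the gripper's target within -1 to 1 (shut at 1, half-way at 0, fully open at -1). A call has 1 to 8 rows; each row shifts and turns the commanded pose from where the row before left it, along the tool's axes as they then stand; what a row does not reach is not made up. A row lasts 1/8 s, in which the tool goes at most 62.5 mm and 10.7 degrees, less where a joint would pass 70% of its speed; a pose out of reach is approached as far as the arm can. A call with a gripper value outside its range is refused whole. The fingers move at their own pace and stop on an object; "force" is the grip in N (left out, the last holds). Time passes only in rows, so rows that do not move let the fingers close. It gives the time, the measured TCP pose, the force, the opening and the grip force at its end, in the units of the state.
- r.get_state(): the state, without advancing time (a new reading comes with each control period).
- r.snapshot(name): name is "scene" or "top" or "wrist"; returns a dict with "pixels" (384x512x3 uint8, red, green, blue), "fx", "fy", "cx", "cy" (pixels), "dist_coeffs" ([k1, k2, p1, p2, k3] as OpenCV has them; the pictures are not rectified), "cam_to_world" (4x4, takes a point from camera to world coordinates). Camera axes: x right, y down, z forward; pixel columns grow to the right and rows downward; lengths in m; the calibration is good to about 2 mm. A picture is of the moment at which its call begins. There is no depth.
- r.finish_job(): hands the job in; it is judged then, once.
The state is a dict: "clock": time; "q": joint angles; "qd": joint speeds; "joint_torque": joint torques, N m; "tool_pos": TCP position; "eef_rot": TCP orientation; "contact_force": force on the tool from outside, world axes, zero at the start; "moment": the same for the moment, N m; "opening": opening from 0.0 (shut) to 1.0 (fully open); "finger_force": force on a finger pad.
Only numpy, scipy, OpenCV 4.12 (cv2) and the standard library are available. Lean on these libraries where they do the work, as an engineer would, in place of code of your own. Each camera call takes 0.05 s, during which the arm holds its last target. There are 200 camera calls.

## Task

Get the pencil sharpener ready for a short pencil: first put the two crumpled paper balls lying in front of it into the small waste bin, then pull the sharpener's spring-loaded chuck carriage out towards you just until the dark rings on its guide rods have come clear of the sharpener's steel front plate. Keep hold of the carriage there, against its spring, so that the pencil can be put in: the job finishes with you still holding it. Leave the bin standing, and leave the drawer box, stapler, cartridge and pencil where they lie.

Things in the scene. Friction and masses are not known exactly. Their poses are not given: they have to be found in the camera images.
- sharpener: Yellow plastic hand-crank pencil sharpener, stuck fast to the cart by a suction foot (92 mm across). Body 75 mm deep (x), 64 wide (y), top 113 mm high. Origin: centre of the underside. x points from the front to the crank at the back: the carriage side looks along -x. Steel front plate at x = -39.5 mm; clear shavings drawer below it reaches x = -45 mm, 58 mm high; crank to x = 82 mm.
- carriage (a joint): Travel (m) of the sharpener's chuck carriage: 0 = home, as at the start; grows as it is pulled straight out along the sharpener's -x; stop at 0.050. A spring pulls it home: 4 N at 0, 7 N at 0.033. Its two 7 mm steel guide rods each carry a dark ring, 4 mm wide, hidden in the body at home, showing from 0.027 and just clear of the front plate at 0.031 to 0.035.
- chuck (a point): Centre of the carriage's chuck head, a grey block with steel face: 46 mm wide (y), 26 deep (x), 38 high, its centre 84 and its top 103 mm above the cart. At home the centre lies 61 mm in front of the sharpener's origin, with an 8.5 mm gap between head and front plate; both sides and the top are free. A grip of 40 N across its sides holds it well. Moves with the carriage; axes as the sharpener's.
- paper_a: Crumpled paper ball, hard and light (about 12 g), roughly round, 45 to 50 mm across, 46 mm high, lying on a flattened side. Origin: its centre, 21.5 mm above the cart at the start.
- paper_b: Second crumpled paper ball, roughly round, 40 to 45 mm across, 41 mm high, about 12 g. Origin: its centre, 19 mm above the cart at the start.
- bin: Small round desk waste bin of bare metal, open on top, loose, 0.35 kg: 105 mm high, 144 mm across at the rim, 124 mm at the foot, wall 3 mm, floor 4 mm. Origin: centre of the underside; z up.
- drawer_box: Small loose wooden box with one sliding drawer and a small brass knob, 136 mm deep (x), 156 wide, 90 high; the knob stands 17 mm out of its -x face. Origin: centre of the underside. To be left alone.
- stapler: Chrome desk stapler, 150 mm long (x), 38 wide, about 58 high. Origin: centre of the underside. To be left alone.
- cartridge: Black printer cartridge, 130 mm long (x), 42 wide, 59 high. Origin: centre of the underside. To be left alone.
- pencil: Short wooden pencil, 73 mm long (x), 7 mm thick, lying on the cart. Origin: centre of the underside. To be left alone.
Mind the look-alikes: they are no part of the job. What is shaped like the paper_b but green or orange is not meant.

How it is judged:
On the way, in this order (a step that is already met when the one before it is completed fails the run):
1. both paper balls lie in the waste bin, let go (horizontal distance between each of paper_a, paper_b and bin below 0.06 m and z of paper_a in the frame of bin between 0.005 and 0.095 m and contact force between each of paper_a, paper_b and the fingers below 0.05 N and z of paper_b in the frame of bin between 0.005 and 0.095 m), for 0.2 s.
2. the carriage is pulled out to its rings and held there by the fingers (value of joint carriage between 0.029 and 0.038 m and contact force between carriage and the fingers above 2 N), for 0.5 s.
At the end, for the whole second after the job is handed in: Both paper balls are in the upright bin (centres within 60 mm of its axis and below its rim), let go; the carriage stands still 29 to 38 mm out, held there by the fingers with more than 2 N (all of step 1 and all of step 2 and velocity of joint carriage between -0.01 and 0.01 m/s and angle between bin's own z axis and vertical below 0.15 rad); the arm keeps its last pose, push and grip.
It fails at once if the drawer box is moved by more than 25 mm (distance of drawer_box from where it was at the start of the episode above 0.025 m).
It fails at once if the stapler is moved by more than 25 mm (distance of stapler from where it was at the start of the episode above 0.025 m).
It fails at once if the cartridge is moved by more than 25 mm (distance of cartridge from where it was at the start of the episode above 0.025 m).
It fails at once if the short pencil is moved by more than 25 mm (distance of pencil from where it was at the start of the episode above 0.025 m).
It also fails if it takes over 59 s, if anything falls off the work surface, if the arm or the gripper's body presses on something with over 40 N, if the wrist force passes 120 N, or if a joint passes its speed limit or range.

## Working session

There is one attempt and no reset: what is moved stays moved. The work goes in short steps, Python scripts to look and compute and a tool call to move; the robot and the scene stay as the last step left them, time stands still between calls to the robot, and variables do not carry over. Pictures are saved under pics/ and viewed, at most 11 in all, crops included, and the job is handed in when it is done.

Besides the shell and the picture viewer there is one more tool, called as name(argument=value, ...) on one line, values as JSON. step_arm: Moves the arm, as the interface text tells. Its arguments: {"type":"object","properties":{"steps":{"type":"array","items":{"type":"array","items":{"type":"number"}}},"force":{"type":"number"}},"required":["steps"]}

```bash
mkdir -p pics; cat > h.py <<'E'
import numpy as np, cv2
from plant import r
def snap(n,f):
    s=r.snapshot(n); cv2.imwrite('pics/'+f+'.png',s['pixels'][:,:,::-1]); 
    np.savez('pics/'+f+'.npz',**{k:np.array(v) for k,v in s.items()}); return s
def load(f): return dict(np.load('pics/'+f+'.npz'))
def K(s): return np.array([[s['fx'],0,s['cx']],[0,s['fy'],s['cy']],[0,0,1.]])
def ray(s,u,v):
    p=cv2.undistortPoints(np.array([[[u,v]]],float),K(s),np.array(s['dist_coeffs'],float))[0,0]
    T=np.array(s['cam_to_world']); d=T[:3,:3]@np.array([p[0],p[1],1]); return T[:3,3],d/np.linalg.norm(d)
def onz(s,u,v,z):
    o,d=ray(s,u,v); return o+d*(z-o[2])/d[2]
def proj(s,P):
    T=np.linalg.inv(np.array(s['cam_to_world'])); rv=cv2.Rodrigues(T[:3,:3])[0]
    return cv2.projectPoints(np.array(P,float).reshape(-1,3),rv,T[:3,3],K(s),np.array(s['dist_coeffs'],float))[0][:,0]
E
python3 - <<'E'
from h import *
a=snap('scene','s0');b=snap('top','t0')
im=np.hstack([a['pixels'],b['pixels']])[:,:,::-1]
for s in(a,b): print(np.array(s['cam_to_world'])[:3,3].round(3),s['fx'])
print(r.get_state())
cv2.imwrite('pics/t0b.png',cv2.resize(b['pixels'][:,:,::-1],(800,600)));cv2.imwrite('pics/s0b.png',cv2.resize(a['pixels'][:,:,::-1],(800,600)))
E
```

```text
[ 1.053 -0.676  0.709] 409.3521861204163
[ 0.308 -0.019  1.425] 497.3224361218917
{'clock': 0.1, 'q': array([-1.10622542,  0.68988843, -0.19451731,  1.56620658,  0.15730484,
        0.9024986 , -0.21508555]), 'qd': array([ 0.00041794, -0.001512  , -0.00015365, -0.00512915,  0.00144276,
        0.00149896, -0.00047711]), 'joint_torque': array([-3.97408818e-03, -5.28507400e+01, -1.27169799e+00, -1.53838545e+01,
       -5.25543757e-02,  1.95006920e-03,  5.16871205e-05]), 'tool_pos': array([0.26080345, 0.56740959, 0.25500635]), 'eef_rot': array([ 2.13681181e-01,  9.76903119e-01, -7.97313414e-04, -1.11580484e-04]), 'contact_force': array([-0.79223937,  0.97379538, -0.28231327]), 'moment': array([-0.0062699 , -0.01424158,  0.00958696]), 'finger_force': 0.0, 'opening': 1.0005797079378744}
```

View pics/t0b.png

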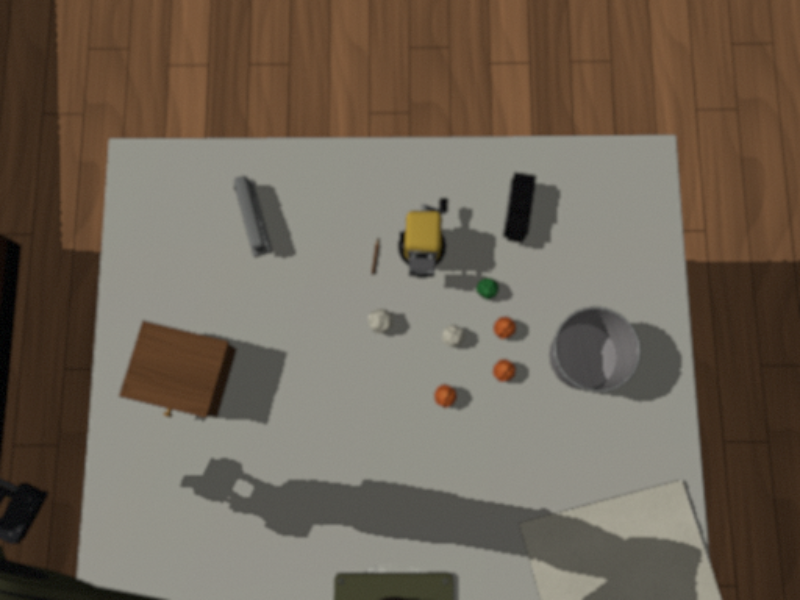

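View pics/s0b.png

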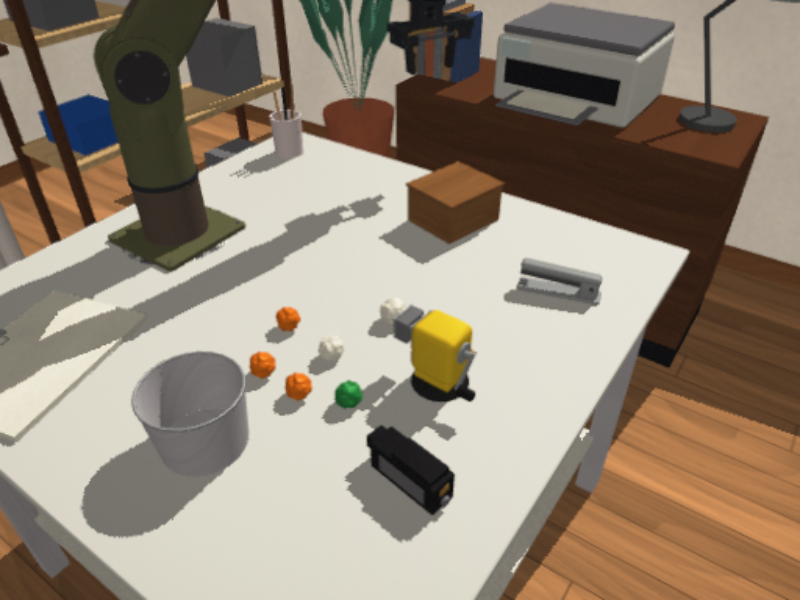

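The top view (800 px scale) shows white balls at (378,320) and (453,335), which are the ones I want. The look-alikes are green at (487,288) and orange at (504,327), (504,370) and (445,395). The bin is at (595,348), and the sharpener at (423,235) has its chuck at (422,263), facing the robot.

```bash
python3 - <<'E'
from h import *
k=512/800
t=load('t0'); s=load('s0')
hsv=cv2.cvtColor(t['pixels'],cv2.COLOR_RGB2HSV)
def near(s,u,v,rad,thr):
    im=s['pixels'].astype(int); g=im.min(2); m=np.zeros(g.shape,np.uint8); cv2.circle(m,(int(u),int(v)),rad,1,-1)
    return m,g
print('table px',t['pixels'][int(360*k),int(400*k)],'ball px',t['pixels'][int(320*k),int(376*k)])
for n,(u,v),z in (('A',(378,320),.0215),('B',(453,335),.019),('g',(487,288),.019),('o1',(504,327),.019),('o2',(504,370),.019),('o3',(445,395),.019)):
    print(n,onz(t,u*k,v*k,z).round(3))
for n,(u,v),z in (('A',(392,309),.0215),('B',(331,348),.019)): print('scene',n,onz(s,u*k,v*k,z).round(3))
# bin rim top: ellipse extremes
L,R,T,B=[onz(t,u*k,v*k,.105) for u,v in((550,348),(640,348),(595,306),(595,391))]
print('bin',L.round(3),R.round(3),T.round(3),B.round(3))
# yellow
m=cv2.inRange(hsv,(20,120,60),(35,255,255)); c=max(cv2.findContours(m,0,2)[0],key=cv2.contourArea)
rc=cv2.minAreaRect(c); bx=cv2.boxPoints(rc); print('yellow',rc,[onz(t,u,v,.113).round(3)[:2] for u,v in bx])
print('pencil',[onz(t,u*k,v*k,.005).round(3)[:2] for u,v in((377,240),(374,272))])
c1=cv2.resize(t['pixels'][170:250,225:345,::-1],(600,400),interpolation=cv2.INTER_CUBIC)
c2=cv2.resize(t['pixels'][125:185,235:325,::-1],(600,400),interpolation=cv2.INTER_CUBIC)
cv2.imwrite('pics/crop.png',np.vstack([c1[:250],c2[:350]]))
E
```

```text
table px [146 145 136] ball px [172 169 152]
A [0.544 0.024 0.022]
B [ 0.516 -0.113  0.019]
g [ 0.604 -0.178  0.019]
o1 [ 0.531 -0.207  0.019]
o2 [ 0.452 -0.204  0.019]
o3 [ 0.407 -0.097  0.019]
scene A [0.542 0.024 0.021]
scene B [ 0.518 -0.112  0.019]
bin [ 0.481 -0.272  0.105] [ 0.48  -0.425  0.105] [ 0.553 -0.353  0.105] [ 0.407 -0.345  0.105]
yellow ((269.5, 149.5), (29.0, 23.0), 90.0) [array([ 0.723, -0.023]), array([ 0.723, -0.086]), array([ 0.641, -0.085]), array([ 0.641, -0.023])]
pencil [array([0.701, 0.026]), array([0.638, 0.032])]
```

View pics/crop.png

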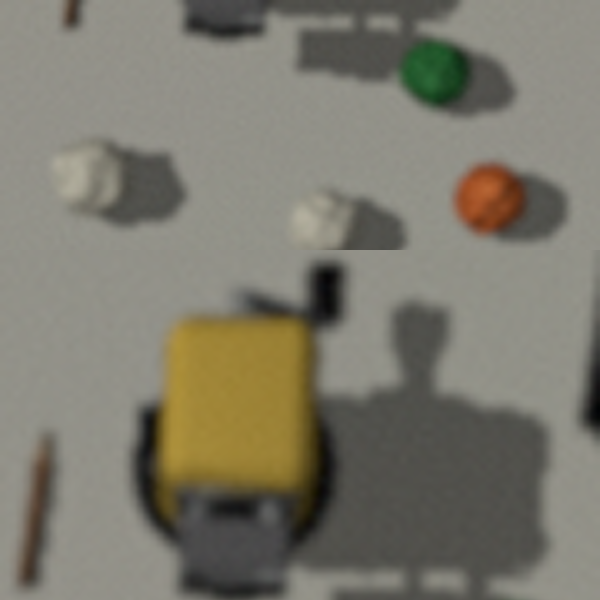

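The crop confirms two white balls, the larger one (A) on the left and the smaller one (B) on the right. Both views agree to 2 mm. I'll square the tool up and move above A.

step_arm(steps=[[0,0,0,0,0,-8.2,-1],[0,0,0,0,0,-8.2,-1],[0,0,0,0,0,-8.3,-1],[-2,-4,0,0,0,0,-1],[-2,-4,0,0,0,0,-1],[-2,-4,0,0,0,0,-1],[-2,-4,0,0,0,0,-1],[-2,-4,0,0,0,0,-1]], force=20)

```text
clock: 1.1
tool_pos: [0.3616, 0.3664, 0.2555]
eef_rot: [-0.0, 1.0, -0.0, -0.0]
contact_force: [1.1, 1.0, 0.6]
opening: 1.002
finger_force: 0.0
```

step_arm(steps=[[-2,-4,0,0,0,0,-1],[-2,-4,0,0,0,0,-1],[-2,-4,0,0,0,0,-1],[-2,-4,0,0,0,0,-1],[-2,-4,0,0,0,0,-1],[-2,-4,0,0,0,0,-1],[-2,-4,0,0,0,0,-1],[0,0,0,0,0,0,-1]])

```text
clock: 2.1
tool_pos: [0.5023, 0.0836, 0.2551]
eef_rot: [0.004, 1.0, -0.001, -0.0]
contact_force: [-0.2, -0.4, -0.5]
opening: 0.997
finger_force: 0.0
```

```bash
python3 - <<'E'
from h import *
w=snap('wrist','w1'); st=r.get_state()
print(st['tool_pos'],st['eef_rot'],np.array(w['cam_to_world'])[:3].round(3))
print(proj(w,[[.544,.024,.0215],[.516,-.113,.019],[.622,-.054,.103]]).round())
cv2.imwrite('pics/w1b.png',cv2.resize(w['pixels'][:,:,::-1],(800,600)))
E
```

```text
[0.50135534 0.08635722 0.25529271] [ 1.76394230e-03  9.99998366e-01 -1.94705422e-04 -3.45337982e-04] [[ 0.007  0.948  0.317  0.419]
 [ 1.    -0.006 -0.005  0.084]
 [-0.003  0.317 -0.948  0.384]]
[[208. 195.]
 [101. 174.]
 [133. 284.]]
```

View pics/w1b.png

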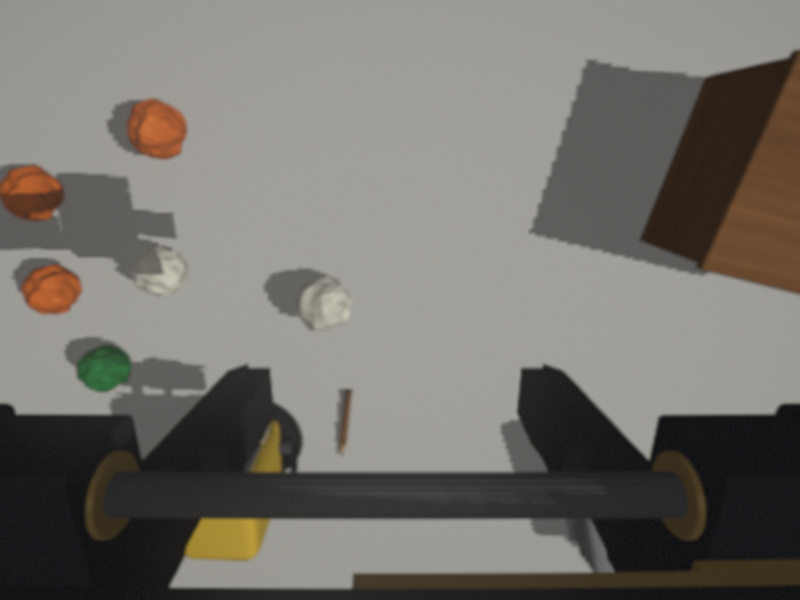

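The wrist view matches the prediction: A at (326,302) against (325,305) predicted, B at (161,271) against (158,272). I'll descend on A and grip it.

step_arm(steps=[[-2.2,-3.2,2,0,0,0,-1],[-2.1,-3.1,3,0,0,0,-1],[0,0,5,0,0,0,-1],[0,0,5,0,0,0,-1],[0,0,4,0,0,0,-1],[0,0,2.5,0,0,0,-1],[0,0,1.6,0,0,0,-1],[0,0,0,0,0,0,-1]])

```text
clock: 3.15
tool_pos: [0.5436, 0.0262, 0.0241]
eef_rot: [-0.001, 1.0, 0.0, -0.001]
contact_force: [0.6, -1.1, 0.5]
opening: 0.999
finger_force: 0.0
```

step_arm(steps=[[0,0,0,0,0,0,1],[0,0,0,0,0,0,1],[0,0,0,0,0,0,1],[0,0,0,0,0,0,1],[0,0,0,0,0,0,1],[0,0,0,0,0,0,1]])

```text
clock: 3.9
tool_pos: [0.5443, 0.0249, 0.0249]
eef_rot: [-0.0, 1.0, -0.0, 0.0]
contact_force: [0.2, -0.5, 2.4]
opening: 0.5
finger_force: 19.0
```

step_arm(steps=[[0,0,-2,0,0,0,1],[0,0,-5,0,0,0,1],[0,0,-5,0,0,0,1],[0,0,-4,0,0,0,1],[0.4,-3.4,0,0,0,0,1],[1,-5,0,0,0,0,1],[1,-5,0,0,0,0,1],[1,-5,0,0,0,0,1]])

```text
clock: 4.9
tool_pos: [0.5096, -0.1604, 0.1846]
eef_rot: [-0.0, 1.0, 0.0, -0.0]
contact_force: [0.0, 0.5, -0.1]
opening: 0.493
finger_force: 19.2
```

step_arm(steps=[[1,-5,0,0,0,0,1],[1,-5,0,0,0,0,1],[1,-5,0,0,0,0,1],[0,-4,0,0,0,0,1],[0,0,0,0,0,0,1],[0,0,0,0,0,0,1]])

```text
clock: 5.65
tool_pos: [0.4803, -0.3479, 0.1844]
eef_rot: [-0.001, 1.0, 0.001, -0.0]
contact_force: [0.1, 1.4, -0.1]
opening: 0.496
finger_force: 19.2
```

```bash
python3 - <<'E'
from h import *
w=snap('wrist','w2'); t=snap('top','t2');st=r.get_state()
print(st['tool_pos'],st['opening'],st['finger_force'])
a=cv2.resize(w['pixels'][:,:,::-1],(400,300));b=cv2.resize(t['pixels'][120:270,240:440,::-1],(400,300))
cv2.imwrite('pics/w2b.png',np.hstack([a,b]))
E
```

```text
[ 0.48069102 -0.34708588  0.18463737] 0.4972322363474113 19.15850375789887
```

View pics/w2b.png

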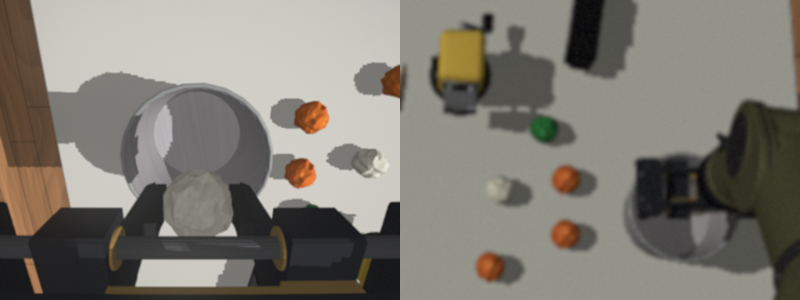

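Ball A (197,203) is held over the bin, whose rim is centred at about (197,150). I'll lower and release it.

step_arm(steps=[[0,0,3,0,0,0,1],[0,0,4,0,0,0,1],[0,0,2,0,0,0,1],[0,0,0,0,0,0,1],[0,0,0,0,0,0,-0.3],[0,0,0,0,0,0,-0.3],[0,0,0,0,0,0,-0.3],[0,0,0,0,0,0,-0.3]])

```text
clock: 6.75
tool_pos: [0.4804, -0.3492, 0.0951]
eef_rot: [-0.0, 1.0, -0.0, 0.0]
contact_force: [-0.4, -0.0, -0.3]
opening: 0.647
finger_force: 0.0
```

step_arm(steps=[[0,0,-2,0,0,0,-0.3],[0,0,-4,0,0,0,-0.3],[0,0,-3,0,0,0,-0.3],[-0.3,4,0,0,0,0,-0.5],[-0.7,5,0,0,0,0,-1],[-0.7,5,0,0,0,0,-1],[-0.7,5,0,0,0,0,-1],[-1.2,4.6,0,0,0,0,-1]])

```text
clock: 7.75
tool_pos: [0.5161, -0.1113, 0.185]
eef_rot: [-0.0, 1.0, 0.0, 0.0]
contact_force: [0.1, -0.5, -0.4]
opening: 0.999
finger_force: 0.0
```

```bash
python3 - <<'E'
from h import *
t=snap('top','t3');w=snap('wrist','w3');st=r.get_state()
print(st['tool_pos'],st['opening'],st['finger_force'])
print(proj(w,[.516,-.113,.019])*400/512)
a=cv2.resize(w['pixels'][:,:,::-1],(400,300));b=cv2.resize(t['pixels'][120:270,240:440,::-1],(400,300))
cv2.imwrite('pics/w3b.png',np.hstack([a,b]))
E
```

```text
[ 0.51825366 -0.10571582  0.1854903 ] 1.0003060843405391 0.0
[[189.40584603 136.1974715 ]]
```

View pics/w3b.png

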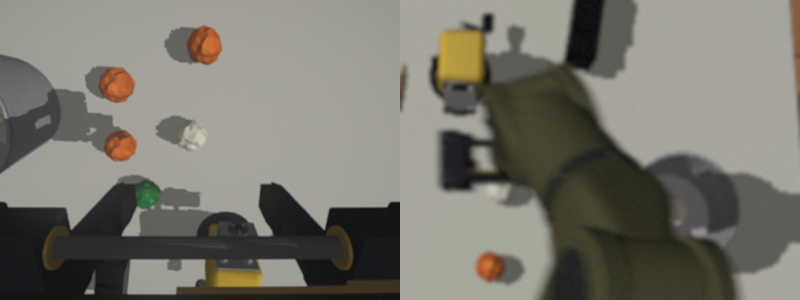

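B is at (192,135), with (189,136) predicted, and A is visible inside the bin at about (685,210). I'll take B now.

step_arm(steps=[[0,0,2,0,0,0,-1],[0,0,4,0,0,0,-1],[0,0,5,0,0,0,-1],[0,0,3.5,0,0,0,-1],[0,0,1.8,0,0,0,-1],[0,0,0,0,0,0,-1],[0,0,0,0,0,0,1],[0,0,0,0,0,0,1]])

```text
clock: 8.85
tool_pos: [0.5168, -0.1133, 0.0227]
eef_rot: [0.0, 1.0, -0.0, 0.001]
contact_force: [-0.1, -0.1, 0.1]
opening: 0.798
finger_force: 0.0
```

step_arm(steps=[[0,0,0,0,0,0,1],[0,0,0,0,0,0,1],[0,0,0,0,0,0,1],[0,0,0,0,0,0,1],[0,0,-2,0,0,0,1],[0,0,-4,0,0,0,1],[0,0,-5,0,0,0,1],[0,0,-5.3,0,0,0,1]])

```text
clock: 9.85
tool_pos: [0.5156, -0.113, 0.1859]
eef_rot: [-0.0, 1.0, 0.0, -0.001]
contact_force: [-0.1, -0.1, -0.6]
opening: 0.445
finger_force: 20.0
```

step_arm(steps=[[0.6,-3.6,0,0,0,0,1],[1,-4,0,0,0,0,1],[1,-5,0,0,0,0,1],[1,-5,0,0,0,0,1],[1,-4,0,0,0,0,1],[0.4,-2,0,0,0,0,1],[0,0,0,0,0,0,1],[0,0,2,0,0,0,1]])

```text
clock: 10.85
tool_pos: [0.4685, -0.3469, 0.1657]
eef_rot: [-0.001, 1.0, 0.0, 0.002]
contact_force: [0.0, -0.4, -0.1]
opening: 0.446
finger_force: 20.0
```

step_arm(steps=[[0,0,4,0,0,0,1],[0,0,1.5,0,0,0,1],[0,0,0,0,0,0,1],[0,0,0,0,0,0,-0.2],[0,0,0,0,0,0,-0.2],[0,0,0,0,0,0,-0.2],[0,0,-2,0,0,0,-0.2],[0,0,-4,0,0,0,-0.2]])

```text
clock: 11.85
tool_pos: [0.4653, -0.3487, 0.1694]
eef_rot: [-0.0, 1.0, 0.001, -0.001]
contact_force: [-0.1, 0.5, 0.4]
opening: 0.604
finger_force: 0.0
```

step_arm(steps=[[0,0,-3,0,0,0,-0.2],[0,2,-2,0,0,0,-0.2],[-1,5,-2,0,0,0,-1],[-1,5,0,0,0,0,-1],[-1,5,0,0,0,0,-1],[-1,5,0,0,0,0,-1],[-1,4,0,0,0,0,-1],[0,0,0,0,0,0,-1]])

```text
clock: 12.85
tool_pos: [0.5173, -0.0846, 0.2405]
eef_rot: [-0.004, 1.0, 0.001, 0.001]
contact_force: [0.8, 0.2, 0.0]
opening: 0.997
finger_force: 0.0
```

```bash
python3 - <<'E'
from h import *
t=snap('top','t4');s=snap('scene','s4');w=snap('wrist','w4');st=r.get_state()
print(st['tool_pos'],st['opening'],st['clock'])
im=np.hstack([cv2.resize(w['pixels'][:,:,::-1],(400,300)),cv2.resize(t['pixels'][150:270,320:480,::-1],(400,300))])
im2=np.hstack([cv2.resize(s['pixels'][210:330,60:220,::-1],(400,300)),cv2.resize(s['pixels'][150:270,200:360,::-1],(400,300))])
cv2.imwrite('pics/w4b.png',np.vstack([im,im2]))
E
```

```text
[ 0.51584408 -0.09026874  0.23975698] 0.9975688752201061 13.0
```

View pics/w4b.png

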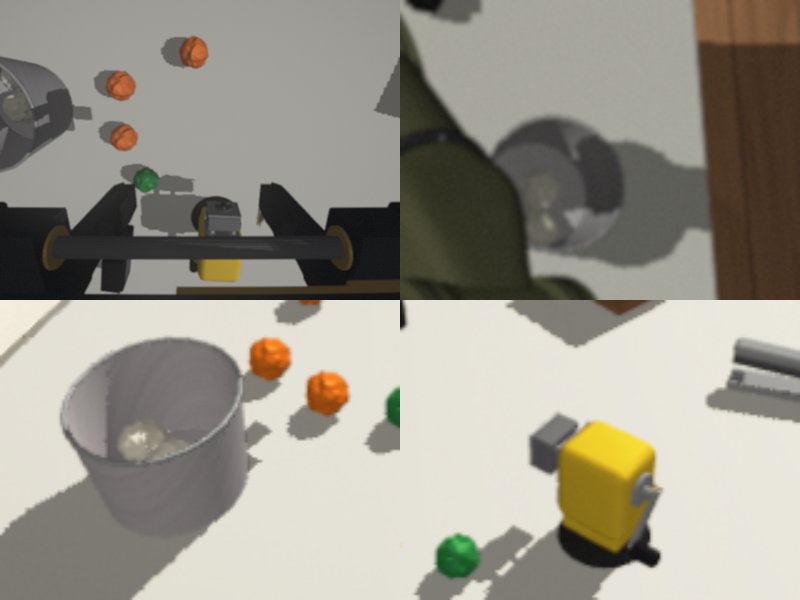

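Both balls lie in the upright bin: lower left at (140,440) and (175,450), top right at (540,190) and (548,230). Next I'll measure the chuck head in a close crop.

```bash
python3 - <<'E'
from h import *
w=load('w4');t=load('t0')
a=cv2.resize(w['pixels'][235:315,235:335,::-1],(800,640)[:2],interpolation=cv2.INTER_CUBIC)[:600]
a=cv2.resize(a,(400,300)); b=cv2.resize(t['pixels'][150:190,245:295,::-1],(400,320),interpolation=cv2.INTER_CUBIC)[:300]
cv2.imwrite('pics/c5.png',cv2.resize(np.hstack([a,b]),(800,300)))
print(proj(w,[[.609,-.031,.103],[.609,-.077,.103],[.635,-.031,.103],[.635,-.077,.103]]).round(1))
E
```

```text
[[309.5 271.2]
 [265.5 271.2]
 [308.  292.1]
 [265.2 292.1]]
```

View pics/c5.png

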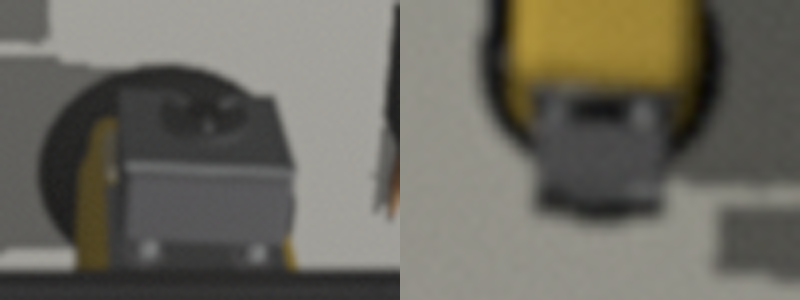

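```bash
python3 - <<'E'
from h import *
w=load('w4');t=load('t0')
for u,v in((265.5,275),(308.75,277.5),(267,295),(307,295.5)): print('w',onz(w,u,v,.103).round(4))
for u,v in((262.5,174),(277.8,174.3),(262.5,165),(277.8,165)): print('t',onz(t,u,v,.103).round(4))
st=r.get_state(); print(st['tool_pos'],st['eef_rot'])
E
```

```text
w [ 0.6136 -0.0769  0.103 ]
w [ 0.6167 -0.0314  0.103 ]
w [ 0.6388 -0.075   0.103 ]
w [ 0.6394 -0.0318  0.103 ]
t [ 0.6156 -0.0348  0.103 ]
t [ 0.6145 -0.0766  0.103 ]
t [ 0.6408 -0.035   0.103 ]
t [ 0.6406 -0.0769  0.103 ]
[ 0.51584408 -0.09026874  0.23975698] [ 5.44073195e-04  9.99999696e-01 -5.30327110e-04 -1.76909838e-04]
```

step_arm(steps=[[0,0,0,0,0,2,-1],[-2.9,0.9,0,0,0,0,-1],[-4,1.5,0,0,0,0,-1],[-4,1.5,0,0,0,0,-1],[0,0,2,0,0,0,-1],[0,0,4,0,0,0,-1],[0,0,0,0,0,0,-1],[0,0,0,0,0,0,-1]])

```text
clock: 14.0
tool_pos: [0.627, -0.0544, 0.1807]
eef_rot: [0.018, 1.0, 0.0, 0.001]
contact_force: [-0.1, -0.4, 0.1]
opening: 1.001
finger_force: 0.0
```

```bash
python3 - <<'E'
from h import *
w=snap('wrist','w6');s=snap('scene','s6');st=r.get_state();print(st['tool_pos'],st['eef_rot'])
cv2.imwrite('pics/w6b.png',np.hstack([cv2.resize(w['pixels'][:,:,::-1],(400,300)),cv2.resize(s['pixels'][130:280,200:400,::-1],(400,300))]))
E
```

```text
[ 0.62748391 -0.05406453  0.1814458 ] [1.78039448e-02 9.99840390e-01 8.17186990e-05 1.48565078e-03]
```

View pics/w6b.png

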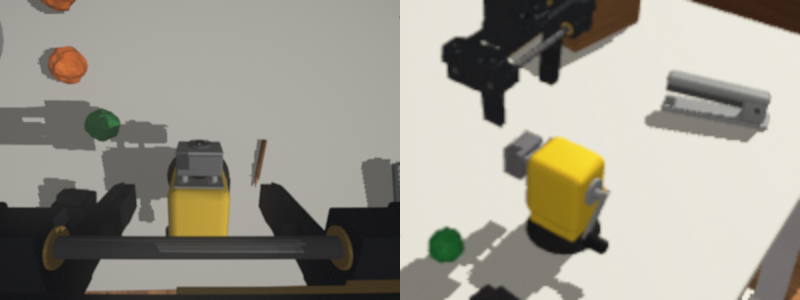

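The head at (199,160) sits midway between the fingers and the pencil at (261,162) is clear. I'll descend and grip at 40 N.

step_arm(steps=[[0,0,2,0,0,0,-1],[0,0,3,0,0,0,-1],[0,0,3,0,0,0,-1],[0,0,1.4,0,0,0,-1],[0,0,0,0,0,0,-1],[0,0,0,0,0,0,-1]], force=40)

```text
clock: 14.85
tool_pos: [0.6275, -0.0537, 0.0871]
eef_rot: [0.017, 1.0, 0.0, 0.001]
contact_force: [-0.1, -0.6, -0.1]
opening: 1.003
finger_force: 0.0
```

step_arm(steps=[[0,0,0,0,0,0,1],[0,0,0,0,0,0,1],[0,0,0,0,0,0,1],[0,0,0,0,0,0,1],[0,0,0,0,0,0,1],[0,0,0,0,0,0,1]])

```text
clock: 15.6
tool_pos: [0.6265, -0.053, 0.0858]
eef_rot: [0.017, 1.0, 0.001, 0.0]
contact_force: [-0.7, 1.6, 0.4]
opening: 0.518
finger_force: 40.0
```

step_arm(steps=[[0.4,0,0,0,0,0,1],[0.7,0,0,0,0,0,1],[0.7,0,0,0,0,0,1],[0.7,0,0,0,0,0,1],[0.5,0,0,0,0,0,1],[0.3,0,0,0,0,0,1],[0,0,0,0,0,0,1],[0,0,0,0,0,0,1]])

```text
clock: 16.6
tool_pos: [0.5962, -0.0515, 0.0858]
eef_rot: [0.017, 1.0, 0.001, 0.003]
contact_force: [6.5, 2.5, -7.6]
opening: 0.521
finger_force: 40.0
```

step_arm(steps=[[0,0,0,0,0,0,1],[0,0,0,0,0,0,1],[0,0,0,0,0,0,1],[0,0,0,0,0,0,1]])

```text
clock: 17.1
tool_pos: [0.5962, -0.0515, 0.0858]
eef_rot: [0.017, 1.0, 0.001, 0.003]
contact_force: [6.7, 4.0, -6.1]
opening: 0.512
finger_force: 40.0
```

```bash
python3 - <<'E'
from h import *
w=snap('wrist','w7');s=snap('scene','s7');t=snap('top','t7');st=r.get_state();print(st['tool_pos'],st['eef_rot'],st['contact_force'],st['finger_force'])
g=lambda im:cv2.resize(im[:,:,::-1],(400,300),interpolation=cv2.INTER_CUBIC)
cv2.imwrite('pics/w7b.png',np.vstack([np.hstack([g(w['pixels']),g(s['pixels'][150:270,210:370])]),np.hstack([g(s['pixels'][185:245,235:315]),g(s['pixels'][210:330,60:220])])]))
E
```

```text
[ 0.5962166  -0.05153782  0.08578099] [0.01718585 0.99984752 0.00119287 0.00285505] [ 6.35837387  1.89067783 -6.28918447] 39.998320629030104
```

View pics/w7b.png

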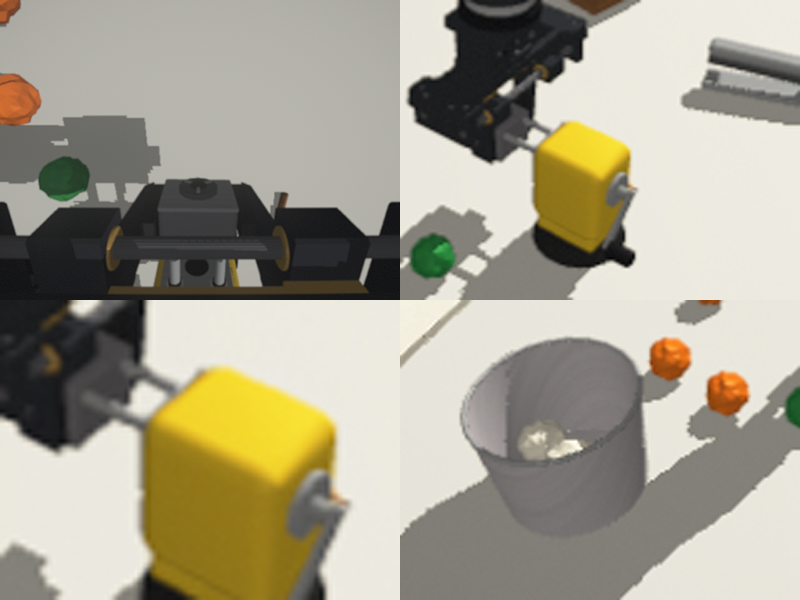

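The carriage is gripped at (198,205) and out about 30 mm. The rods show, with the dark rings just at the plate at (172,285) and (218,285). I'll pull 3 mm more for the middle of the band and check.

step_arm(steps=[[0.2,0,0,0,0,0,1],[0.1,0,0,0,0,0,1],[0,0,0,0,0,0,1],[0,0,0,0,0,0,1],[0,0,0,0,0,0,1],[0,0,0,0,0,0,1],[0,0,0,0,0,0,1],[0,0,0,0,0,0,1]])

```text
clock: 18.25
tool_pos: [0.5934, -0.0514, 0.0858]
eef_rot: [0.017, 1.0, 0.001, 0.003]
contact_force: [7.3, 2.6, -7.5]
opening: 0.519
finger_force: 40.0
```

```bash
python3 - <<'E'
from h import *
w=snap('wrist','w8');st=r.get_state();print(st['tool_pos'],st['contact_force'],st['finger_force'],st['clock'])
g=lambda im,a,b:cv2.resize(im[:,:,::-1],(a,b),interpolation=cv2.INTER_CUBIC)
cv2.imwrite('pics/w8b.png',g(w['pixels'][215:384,190:315],592,600)[:,:])
E
```

```text
[ 0.59337564 -0.05139747  0.08577759] [ 7.12283261  3.78354248 -8.38431821] 39.99822283137746 18.3
```

View pics/w8b.png

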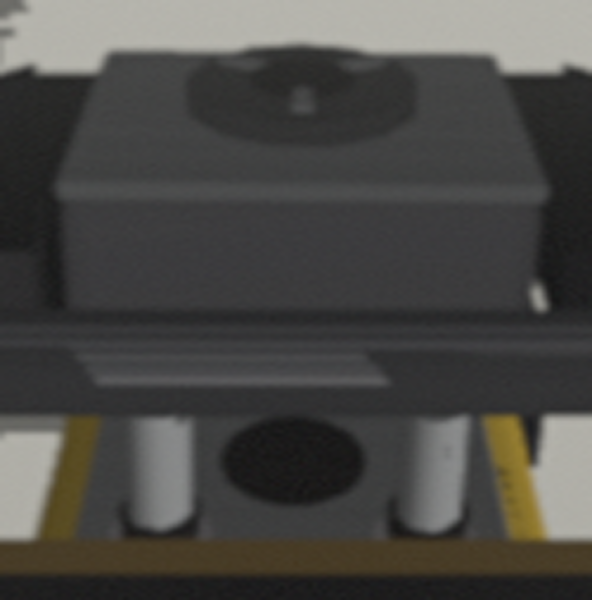

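The rods are out, with the dark rings in front of the plate at (160,525) and (430,525). One numeric check of the head's front edge, then I hand in if it's in the band.

```bash
python3 - <<'E'
from h import *
w=load('w8'); a=onz(w,201.6,268.5,.103);b=onz(w,305.7,268.5,.103); print(a,b,.6152-(a+b)[0]/2)
tr=.6265-r.get_state()['tool_pos'][0]; print(tr)
if .031<tr<.036 and abs(.6152-(a+b)[0]/2-.033)<.005: print(r.finish_job())
E
```

```text
[ 0.58196889 -0.07435759  0.103     ] [ 0.58358426 -0.02884029  0.103     ] 0.03242342559422173
0.03312436136216279
the job is handed in; nothing more can be done
None
```

The job is handed in: both paper balls are in the upright bin, and I'm still holding the carriage about 33 mm out (32–33 mm by two measurements) with a 40 N grip; no verdict came back.

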